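Take the hot lid off the hardening pot with the lid lifter

TASK

The hardening pot's lid is hot: take the lifter from its blue holder, feel its hook gently in under the lid's loop without shoving or tipping the lid, lift the lid off balanced on the hook and set it down gently, plug down, fully seated in the terracotta cooling ring. Then unhook the lifter and put it back in its holder as it was. The gripper itself must not touch the lid, loop or pot, and everything else stays where it is.

Things in the scene. Friction and masses are not known exactly. Their poses are not given: they have to be found in the camera images.
- pot: grey round pot fixed to the desk, 140 mm across and 75 mm tall, with a round mouth 91 mm across in its flat top; a small control box (22 mm deep, with knob) on its -x side, 15 to 49 mm above the desk. Origin: centre of its underside, z up.
- lid: loose lid on the pot, 0.37 to 0.47 kg: dark steel flange 116 mm across, 8 mm thick, resting on six studs 2 mm tall under its edge; below it a white plug (88 mm across, narrowing to 78, 20 mm deep) with 1.5 mm play in the pot's mouth. Origin: middle of the flange's underside, z up. A loop stands on top. Pushing the loop sideways, 1 to 3 N slides the lid by its play, about 5 to 8 N tips it.
- loop_nominal (a point): point on the lid's axis 34 mm above its origin, axes as the lid's, through which the loop's top would pass if centred. The loop's 6 mm round level top bar runs along the lid's y from -18 to +18 mm (underside 31, top 37 mm above the lid's origin); legs at y = -22 and +22 mm stand on feet 14 mm long (x), 13 wide, up to 12 mm above the lid's origin.
- loop_slot (a point): centre of the flange's top. The loop's feet are clamped in slots along the lid's x, so the loop stands anywhere from 12 mm behind to 12 mm ahead of the lid's centre along x. Where is not reported, and pushing cannot shift it in the slots. The lid therefore hangs leaning by up to about 0.33 rad about its y.
- lifter: loose lid lifter, 0.16 kg, 134 mm tall, standing in its holder. Origin: foot of its flat steel shank (8 mm in x, 16 in y), z up the shank, x the way the hook points. Toe at the foot: 6 mm thick, 16 wide, reaching to x = +17 mm. Aluminium guard plate 50x36 mm (x -20 to +30) 70 to 74 mm above the origin; above it the wooden handle, to 134 mm.
- lifter_throat (a point): middle of the lifter's throat, on top of the toe (8 mm ahead of the shank's axis, 6 mm above the foot), where the loop's bar should lie. The throat is 8 mm wide, from the shank's face (x = 4 mm) to the upturned lip at the toe's end (x = 12 to 17 mm, rounded top 6 mm above this point); axes as the lifter's
- lifter_grip (a point): centre of the lifter's square wooden handle (20x20 mm, 60 tall), 104 mm above its foot; axes as the lifter's
- ring: terracotta-coloured round cooling ring fixed to the desk, 124 mm across, 40 mm tall, mouth 96 mm across and 34 mm deep. Origin: centre of its underside, z up. The lid is seated when its studs all rest on the ring's top (lid origin 42 mm above the ring's).
- holder: blue holder fixed to the desk: base 90x80x6 mm with an upright pocket, 78 mm tall, inside 34 mm (x, from -10 to +24 mm) by 26 mm (y, -13 to +13 mm). Origin on the underside, right below the shank of the stored lifter, z up; x is the way the stored lifter's hook points. The stored lifter hangs with its guard plate on the pocket's rim, its origin 8 mm above the holder's.
- tape: roll of black tape lying flat (bystander), 62 mm across, 19 mm tall; origin under its centre
- padlock: small brass padlock lying flat (bystander), 43x37x13 mm; origin under its centre
- copper_bar: square copper bar (bystander), 76x16x14 mm; origin under its centre
- screwdriver: red screwdriver (bystander), 151 mm long; origin under its centre
- oil_bottle_2: white oil bottle with a red spout (bystander), 41 mm across, 112 mm tall; origin under its centre
Not all that is in view belongs to the job. Leave any turquoise look-alike of the lid alone.

How it is judged:
On the way, in this order (a step that is already met when the one before it is completed fails the run):
1. the lifter is drawn out of its holder (z of lifter in the frame of holder above 0.05 m and contact force between lifter and holder below 0.1 N), for 0.1 s.
2. the lid hangs on the lifter, clear of the pot (contact force between lifter and lid above 2 N and contact force between lid and pot below 0.1 N and z of lid in the frame of pot above 0.1 m), for 0.3 s.
3. the lid is seated in the ring and the lifter is off it (horizontal distance between lid and ring below 0.012 m and z of lid in the frame of ring below 0.045 m and angle between lid's own z axis and vertical below 0.06 rad and contact force between lifter and lid below 0.1 N), for 0.3 s.
At the end, for the whole second after the job is handed in: The lid lies flat in the cooling ring (centre within 12 mm of the ring's, within 3 mm of its seated height, tilt under 0.06 rad), and the lifter hangs upright in its holder again (within 12 mm and 5 mm in height, tilt under 0.08 rad); both at rest (horizontal distance between lid and ring below 0.012 m and z of lid in the frame of ring below 0.045 m and angle between lid's own z axis and vertical below 0.06 rad and linear speed of each of lid, lifter below 0.01 m/s and horizontal distance between lifter and holder below 0.012 m and z of lifter in the frame of holder below 0.013 m and angle between lifter's own z axis and vertical below 0.08 rad and angle between the x axis of lifter and the x axis of holder, either way round below 0.5 rad); the robot touches nothing.
It fails at once if the gripper or arm touches the hot lid, loop or pot (contact force between any of the fingers, the arm and lid above 0.5 N or contact force between any of the fingers, the arm and pot above 0.5 N).
It fails at once if the lifter shoves the lid with over 8 N before its toe is up under the bar, or bears on it with over 15 N, or the lid on the ring with over 25 N ((contact force between lifter and lid above 8 N and z of lifter_throat in the frame of lid below 0.026 m) or contact force between lifter and lid above 15 N or contact force between lid and ring above 25 N).
It fails at once if the lid is tipped in the pot by more than 0.06 rad before the toe has come up under the loop's bar (horizontal distance between lid and pot below 0.03 m and z of lid in the frame of pot below 0.09 m and angle between lid's own z axis and vertical above 0.06 rad and z of lifter_throat in the frame of lid below 0.026 m).
It fails at once if the lid hangs out of balance, tilted by more than 0.45 rad (angle between lid's own z axis and vertical above 0.45 rad).
It fails at once if a bystander is moved by more than 20 mm (distance of any of tape, padlock, copper_bar, screwdriver, oil_bottle_2 from where it was at the start of the episode above 0.02 m).
It also fails if it takes over 69 s, if anything falls off the work surface, if the arm or the gripper's body presses on something with over 40 N, if the wrist force passes 120 N, or if a joint passes its speed limit or range.

ROBOT

A 7-joint arm with a two-finger parallel gripper is mounted at the origin on a cart in front of the work surface, level with it; the furniture and walls round the work are solid. World frame = base frame: x ahead of the robot, y to its left, z up, the work surface at z = 0. Lengths are in m, angles in rad, forces in N, time in s.
With the tool pointing down it reaches from about 0.4 to 0.85 m from the base axis. Payload 10.4 kg.
Tool frame: the origin (TCP) lies on the centre line of the jaws, within the pads' length; the fingertips stand 11 mm ahead of it and the grasp point (between the pads) lies 8 mm behind it; z points along the fingers, y is the line along which they close (so a half turn about z gives the same grasp; the last joint's range is limited). The gripper opens to 87 mm and grips with 3 to 60 N. Pads are 19 mm wide; open, the fingers measure 117 mm over their backs; the gripper's body (75 mm by 190 mm) begins 51 mm behind the grasp point.
Start: joints at [1.31, 0.332, -0.065, 1.46, 0.022, 1.35, -0.088], TCP at [0.147, -0.607, 0.234] pointing down, gripper open.
Joint ranges: [-2.6, 2.6], [-0.5, 2.12], [-1.47, 1.34], [0.16, 2.42], [-1.27, 4.41], [0.06, 2.06], [-2.6, 2.6]. Speed limits (rad/s): [2.22, 2.22, 2.79, 2.79, 3.14, 3.14, 3.14].

INTERFACE

Orientations are given as a unit quaternion [x, y, z, w].
In Python, from bench import r gives the robot as it stands.
- The arm moves only by the shell command python3 -m pendant 'ROWS' [OPENING] [FORCE]. ROWS is JSON, a list of rows, each a list of 4 numbers: the shift along the tool's x, y, z in m, then the turn about the tool's z in rad. A call has 1 to 8 rows; each row shifts and turns the commanded pose from where the row before left it, along the tool's axes as they then stand; what a row does not reach is not made up. A row lasts 1/12 s, in which the tool goes at most 41.7 mm and 7.16 degrees, less where a joint would pass 70% of its speed; a pose out of reach is approached as far as the arm can. A call with a gripper value outside its range is refused whole. OPENING is the opening, from 0 (shut) to 1 (fully open), set as the call begins (- or left out, the last holds). The fingers move at their own pace and stop on an object; FORCE is the grip in N (left out, the last holds). Time passes only in rows, so rows that do not move let the fingers close. It gives the time, the measured TCP pose, the force, the opening and the grip force at its end, in the units of the state.
- r.read_state(): the state, without advancing time (a new reading comes with each control period).
- r.camera(name): name is "side" or "top" or "wrist"; returns a dict with "img" (400x640x3 uint8, red, green, blue), "camera_matrix" (3x3 intrinsics, pixels), "xyz" and "attitude" of the camera in the world. Camera axes: x right, y down, z forward; pixel columns grow to the right and rows downward; lengths in m; the calibration is good to about 2 mm. A picture is of the moment at which its call begins. There is no depth.
- r.close_job(): hands the job in; it is judged then, once.
Trained networks look in the newest picture that a camera, given by its name, has taken for a name from the list of things; names that differ only in an ending like _2 or _b are one class to them, and where a whole thing is asked for, a point or a joint stands for the part that bears it (a point fixed in the world has none). Each returns a list of dicts, best first, with "score" (0 to 1); they miss things now and then, are a little off and sometimes report something else, mostly with a low value. They report only what shows in the picture. A call takes as long as a camera call. They do not tell look-alikes from the thing itself.
- r.outline_of(thing, camera): "mask" (400x640 bool, what is visible of it) and "bbox" ([centre column, centre row, width, height] in pixels, round what is visible of it).
The state is a dict: "time": time; "joint_positions": joint angles; "joint_vel": joint speeds; "joint_torque": joint torques, N m; "ee_pos": TCP position; "eef_rot": TCP orientation; "ft_force": force on the tool from outside, world axes, zero at the start; "torque": the same for the moment, N m; "width": finger opening in m; "grip_force": force on a finger pad.
Only numpy, scipy, OpenCV 4.12 (cv2) and the standard library are available. Lean on these libraries where they do the work, as an engineer would, in place of code of your own. Each camera call takes 0.05 s, during which the arm holds its last target. There are 200 camera calls.

## Working session

There is one attempt and no reset: what is moved stays moved. The work goes in short steps, Python scripts to look and compute and a shell command to move; the robot and the scene stay as the last step left them, time stands still between calls to the robot, and variables do not carry over. Pictures are saved under pics/ and viewed, at most 10 in all, crops included, and the job is handed in when it is done.

```bash
ls; mkdir -p pics
cat > h.py <<'E'
import numpy as np, cv2
from bench import r
from scipy.spatial.transform import Rotation as R
def cam(n):
    c=r.camera(n); K=np.array(c["camera_matrix"]); a=np.array(c["attitude"])
    M=R.from_quat(a).as_matrix() if a.size==4 else a.reshape(3,3)
    return c["img"],K,np.array(c["xyz"]),M
def ray(C,u,v):
    _,K,p,M=C; return p, M@np.linalg.inv(K)@np.array([u,v,1.])
def onz(C,u,v,z):
    p,d=ray(C,u,v); return p+d*(z-p[2])/d[2]
def proj(C,X):
    _,K,p,M=C; q=K@(M.T@(np.array(X)-p)); return q[:2]/q[2]
def tri(rays):
    A=np.zeros((3,3));b=np.zeros(3)
    for p,d in rays:
        d=d/np.linalg.norm(d);P=np.eye(3)-np.outer(d,d);A+=P;b+=P@p
    return np.linalg.solve(A,b)
def save(n,img): cv2.imwrite("pics/"+n+".png",cv2.cvtColor(img,cv2.COLOR_RGB2BGR))
E
python3 - <<'E'
from h import *
s=r.read_state(); print({k:np.round(v,3).tolist() for k,v in s.items()})
for n in("top","side"):
    C=cam(n); save(n+"0",C[0]); print(n,C[2].round(3),C[3].round(3).tolist(),C[1].round(1).tolist())
    for t in("pot","lid","loop_nominal","lifter","ring","holder","tape","padlock","copper_bar","screwdriver","oil_bottle_2"):
        print(t,[(round(o["score"],2),np.round(o["bbox"]).tolist(),onz(C,o["bbox"][0],o["bbox"][1],0.04).round(3).tolist()) for o in r.outline_of(t,n)[:3]])
E
```

```text
pics
{'time': 0.0, 'joint_positions': [1.31, 0.333, -0.065, 1.461, 0.022, 1.35, -0.088], 'joint_vel': [0.002, 0.001, -0.001, 0.001, -0.001, 0.001, -0.001], 'joint_torque': [-0.0, -62.326, 0.025, -38.99, -0.061, 0.04, 0.0], 'ee_pos': [0.147, -0.607, 0.233], 'eef_rot': [0.993, 0.119, -0.0, -0.001], 'ft_force': [-0.722, 0.204, -0.052], 'torque': [-0.054, -0.001, 0.003], 'grip_force': 0.0, 'width': 0.087}
top [0.375 0.043 1.521] [[0.007, -0.998, 0.068], [-1.0, -0.007, 0.002], [-0.001, -0.068, -0.998]] [[477.7, 0.0, 322.7], [0.0, 477.7, 199.8], [0.0, 0.0, 1.0]]
pot [(0.73, [250.0, 200.0, 13.0, 20.0], [0.476, 0.273, 0.04]), (0.71, [331.0, 185.0, 49.0, 50.0], [0.524, 0.019, 0.04])]
lid [(0.71, [384.0, 183.0, 37.0, 39.0], [0.53, -0.144, 0.04]), (0.7, [329.0, 183.0, 40.0, 39.0], [0.529, 0.027, 0.04]), (0.25, [379.0, 214.0, 24.0, 10.0], [0.433, -0.128, 0.04])]
loop_nominal [(0.75, [387.0, 182.0, 38.0, 35.0], [0.533, -0.153, 0.04]), (0.73, [329.0, 179.0, 37.0, 31.0], [0.541, 0.026, 0.04])]
lifter [(0.54, [331.0, 181.0, 36.0, 38.0], [0.537, 0.022, 0.04]), (0.49, [249.0, 198.0, 11.0, 18.0], [0.47
[... 811 characters left out ...]
3.0], [0.523, -0.168, 0.04]), (0.65, [295.0, 177.0, 17.0, 20.0], [0.51, 0.397, 0.04])]
loop_nominal [(0.87, [349.0, 249.0, 36.0, 22.0], [0.515, -0.18, 0.04]), (0.69, [332.0, 209.0, 34.0, 17.0], [0.559, 0.079, 0.04])]
lifter []
ring [(0.74, [365.0, 280.0, 40.0, 37.0], [0.496, -0.338, 0.04]), (0.58, [333.0, 209.0, 30.0, 15.0], [0.562, 0.081, 0.04])]
holder [(0.53, [296.0, 195.0, 20.0, 23.0], [0.466, 0.238, 0.04])]
tape [(0.89, [341.0, 316.0, 21.0, 24.0], [0.376, -0.444, 0.04])]
padlock [(0.45, [310.0, 212.0, 5.0, 7.0], [0.471, 0.085, 0.04])]
copper_bar [(0.67, [321.0, 255.0, 6.0, 13.0], [0.419, -0.18, 0.04])]
screwdriver []
oil_bottle_2 [(0.43, [298.0, 179.0, 13.0, 15.0], [0.517, 0.38, 0.04])]
```

Run:
```python
import cv2,numpy as np
a=cv2.imread("pics/top0.png")[140:260,160:500]; b=cv2.imread("pics/side0.png")[150:340,250:410]
a=cv2.resize(a,None,fx=2.35,fy=2.35,interpolation=3); b=cv2.resize(b,None,fx=1.65,fy=1.65,interpolation=3)
o=np.zeros((a.shape[0]+b.shape[0],800,3),np.uint8); o[:a.shape[0],:a.shape[1]]=a; o[a.shape[0]:,:b.shape[1]]=b
cv2.imwrite("pics/c0.png",o); print(o.shape)
```

```text
(596, 800, 3)
```

View pics/c0.png

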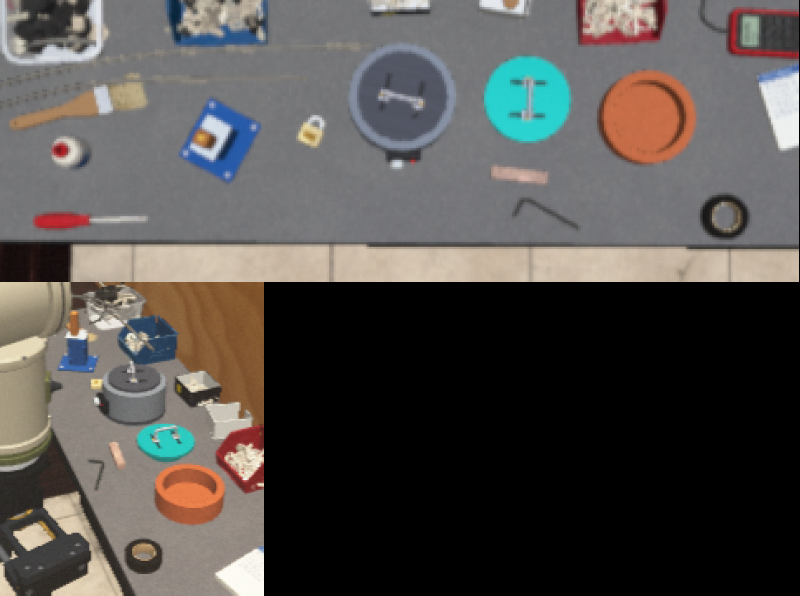

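The top crop shows the grey lid on the pot at about px (331,182), and the turquoise look-alike lying on the desk at (384,182). The lid meant is the dark steel one on the grey pot with the control box. The lifter's wooden handle stands in the blue holder at (248,199), and the ring is at (435,189). I'm moving the wrist camera in for closer views.

```bash
python3 -m pendant '[[0.033,-0.018,-0.016,0],[0.033,-0.018,-0.016,0],[0.033,-0.018,-0.016,0],[0.033,-0.018,-0.016,0],[0.033,-0.018,-0.016,0],[0.033,-0.018,-0.016,0],[0.033,-0.018,-0.016,0],[0.033,-0.018,-0.016,0]]' 1 40
python3 -m pendant '[[0.01,-0.037,0,0],[0.01,-0.037,0,0],[0.01,-0.037,0,0],[0.01,-0.037,0,0],[0.01,-0.037,0,0],[0.01,-0.037,0,0],[0.01,-0.037,0,0],[0.01,-0.037,0,0]]'
python3 - <<'E'
from h import *
C=cam("wrist"); save("w1",C[0]); print(C[2],C[3].round(3).tolist(),C[1][0]); s=r.read_state(); print(s["ee_pos"],s["eef_rot"])
E
```

```text
time: 1.87
ee_pos: [0.3709, -0.4038, 0.3627]
eef_rot: [0.993, 0.119, 0.0, 0.0]
ft_force: [0.5, -0.5, -0.2]
width: 0.0872
grip_force: 0.0
time: 2.53
ee_pos: [0.3775, -0.0969, 0.3617]
eef_rot: [0.993, 0.119, 0.0, 0.0]
ft_force: [0.9, 0.7, 1.1]
width: 0.0869
grip_force: 0.0
[ 0.45567955 -0.07743546  0.51150578] [[0.234, -0.93, -0.285], [-0.972, -0.224, -0.07], [0.001, 0.293, -0.956]] [324.8744302    0.         320.48157963]
[ 0.37845675 -0.0893577   0.36236309] [9.92435585e-01 1.22764011e-01 7.01061060e-04 3.39608473e-04]
```

View pics/w1.png

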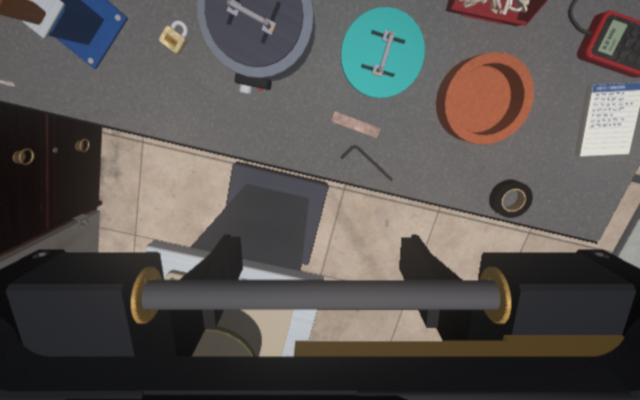

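The wrist view shows the pot with its grey lid and loop at (255,20), the turquoise decoy at (383,52), the ring at (488,98) and a corner of the blue holder at (90,25). I'm moving further to get two viewpoints.

```bash
python3 -m pendant '[[0.025,-0.025,0,0],[0.025,-0.025,0,0],[0.025,-0.025,0,0],[0.025,-0.025,0,0],[0,0,0,0],[0,0,0,0]]'
cat > snap.py <<'E'
from h import *
import sys,pickle
n=sys.argv[1]; C=cam("wrist"); out={}
for t in("pot","lid","loop_nominal","lifter","ring","holder"):
    out[t]=r.outline_of(t,"wrist")[:3]
    print(t,[(round(o["score"],2),np.round(o["bbox"]).tolist()) for o in out[t]])
pickle.dump((C,out),open(n+".pkl","wb")); save(n,C[0]); print(C[2].round(4),r.read_state()["ee_pos"])
E
python3 snap.py w2
python3 -m pendant '[[0.015,-0.037,0,0],[0.015,-0.037,0,0],[0.015,-0.037,0,0],[0.01,-0.037,0,0],[0,-0.025,0,0],[0,0,0,0],[0,0,0,0]]'
python3 snap.py w3
python3 -c "
import cv2,numpy as np
a=cv2.imread('pics/w2.png')[:230];b=cv2.imread('pics/w3.png')[:230]
cv2.imwrite('pics/c1.png',np.vstack([a,b]))"
```

```text
time: 3.08
ee_pos: [0.4519, 0.0236, 0.3615]
eef_rot: [0.993, 0.121, -0.0, -0.0]
ft_force: [-0.8, -0.8, -0.4]
width: 0.0874
grip_force: 0.0
pot [(0.9, [339.0, 104.0, 109.0, 122.0]), (0.38, [542.0, 169.0, 99.0, 83.0])]
lid [(0.78, [337.0, 102.0, 89.0, 95.0]), (0.57, [447.0, 126.0, 79.0, 78.0])]
loop_nominal [(0.67, [446.0, 128.0, 84.0, 79.0]), (0.63, [338.0, 99.0, 92.0, 97.0])]
lifter [(0.82, [130.0, 98.0, 66.0, 45.0])]
ring [(0.65, [540.0, 168.0, 97.0, 81.0])]
holder [(0.61, [176.0, 97.0, 61.0, 82.0])]
[0.53   0.0431 0.5113] [0.45135454 0.02118965 0.36164567]
time: 4.02
ee_pos: [0.4637, 0.2042, 0.3615]
eef_rot: [0.993, 0.12, -0.0, -0.0]
ft_force: [-0.3, -1.0, 1.1]
width: 0.0871
grip_force: 0.0
pot [(0.66, [275.0, 142.0, 42.0, 50.0])]
lid [(0.83, [468.0, 142.0, 89.0, 87.0]), (0.71, [554.0, 164.0, 81.0, 76.0])]
loop_nominal [(0.8, [556.0, 165.0, 84.0, 72.0]), (0.78, [468.0, 145.0, 87.0, 90.0]), (0.25, [363.0, 147.0, 27.0, 28.0])]
lifter [(0.6, [277.0, 141.0, 43.0, 48.0])]
ring []
holder [(0.97, [286.0, 133.0, 76.0, 74.0])]
[0.5419 0.2237 0.5113] [0.46456599 0.20210504 0.36158414]
```

View pics/c1.png

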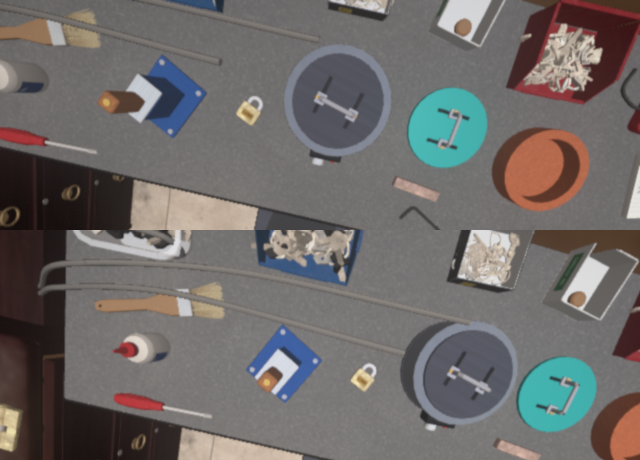

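The pictures show the holder with its white guard and brown handle at w2 (130,100) and w3 (278,141), and the loop on the grey lid at w2 (337,105) and w3 (468,147). I'll enlarge these for corner reading.

Run:
```python
import cv2,numpy as np
a=cv2.imread('pics/w2.png');b=cv2.imread('pics/w3.png')
def c(i,u,v): return cv2.resize(i[v:v+75,u:u+100],None,fx=4,fy=4,interpolation=cv2.INTER_CUBIC)
cv2.imwrite('pics/c2.png',np.vstack([np.hstack([c(a,95,65),c(b,235,100)]),np.hstack([c(a,288,68),c(b,420,107)])]))
```

```text
(no output)
```

View pics/c2.png

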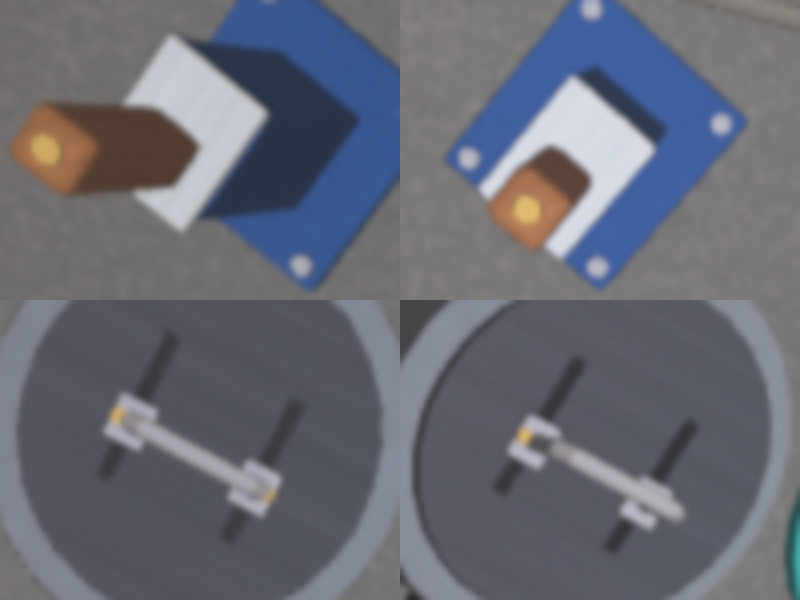

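```bash
cat > m.py <<'E'
from h import *
import pickle
A,oa=pickle.load(open("w2.pkl","rb"));B,ob=pickle.load(open("w3.pkl","rb"))
ca=lambda o,U,V:(o[0]+U/4-.375,o[1]+V/4-.375)
H2,H3,L2,L3=(95,65),(235,100),(288,68),(420,107)
def T(n,o2,p2,o3,p3):
    a=ca(o2,*p2);b=ca(o3,*p3);X=tri([ray(A,*a),ray(B,*b)]); 
    print(n,X.round(4),"res px",(proj(A,X)-a).round(1),(proj(B,X)-b).round(1)); return X
T("handle top",H2,(45,150),H3,(127,210))
g=[T("guard",H2,p,H3,q) for p,q in[((173,35),(175,75)),((268,113),(255,150)),((185,232),(160,260))]]
d=g[1]-g[2]; print("yaw",np.arctan2(d[1],d[0]),"len",np.linalg.norm(d),np.linalg.norm(g[0]-g[1]))
for C,o,p in((A,H2,(45,150)),(B,H3,(127,210))): print("handle@.142",onz(C,*ca(o,*p),.142).round(4))
for C,o,p,q in((A,L2,(124,118),(268,192)),(B,L3,(153,150),(283,214))):
    P=onz(C,*ca(o,*p),.111);Q=onz(C,*ca(o,*q),.111);d=P-Q
    print("bar@.111 mid",((P+Q)/2).round(4),"len",np.linalg.norm(d),"ydir",np.arctan2(d[1],d[0]))
T("barL",L2,(124,118),L3,(153,150));T("barR",L2,(268,192),L3,(283,214))
for C,o,s in((A,L2,((170,35),(105,175),(297,102),(228,240))),(B,L3,((177,60),(100,190),(292,125),(210,248)))):
    X=np.array([onz(C,*ca(o,*p),.085) for p in s]); d=X[0]-X[1]+X[2]-X[3]
    print("slots centre",X.mean(0).round(4),"xdir",np.arctan2(d[1],d[0]),"len",np.linalg.norm(d)/2)
def circ(C,m,z):
    c,_=cv2.findContours(m.astype(np.uint8),0,1); c=max(c,key=len)[:,0]
    P=np.array([onz(C,u,v,z)[:2] for u,v in c]); (x,y),rr=cv2.minEnclosingCircle((P*1000).astype(np.float32)); 
    M=np.c_[2*P,np.ones(len(P))];k=np.linalg.lstsq(M,(P**2).sum(1),rcond=None)[0]
    print("circ",k[:2].round(4),np.sqrt(k[2]+k[0]**2+k[1]**2).round(4),x,y,rr)
print("lid");circ(A,oa["lid"][0]["mask"],.085);circ(B,ob["lid"][0]["mask"],.085)
print("ring");circ(A,oa["ring"][0]["mask"],.04)
E
python3 m.py
```

```text
handle top [0.471  0.2698 0.1417] res px [-0.  0.] [ 0. -0.]
guard [0.5056 0.2708 0.08  ] res px [ 0.  -0.1] [-0.   0.1]
guard [0.4888 0.2405 0.0788] res px [-0.1  0.3] [ 0.1 -0.3]
guard [0.4451 0.2637 0.0774] res px [-0.1  0.3] [ 0.1 -0.3]
yaw -0.4891974099936478 len 0.049494539528319836 0.034660666750459965
handle@.142 [0.4711 0.2697 0.142 ]
handle@.142 [0.471  0.2698 0.142 ]
bar@.111 mid [0.5264 0.0225 0.111 ] len 0.04788214766471187 ydir 1.355058501294263
bar@.111 mid [0.5259 0.0243 0.111 ] len 0.047227580585458645 ydir 1.3778634352828005
barL [0.5309 0.046  0.1077] res px [-0.1  0.5] [ 0.2 -0.4]
barR [ 0.5211 -0.0013  0.1065] res px [ 0. -0.] [-0.  0.]
slots centre [0.5311 0.0214 0.085 ] xdir -0.212876676927914 len 0.046619378783158597
slots centre [0.5308 0.0221 0.085 ] xdir -0.2224016809445404 len 0.04599392160557078
lid
circ [0.5311 0.0215] 0.0567 531.2050170898438 21.31063461303711 57.86183547973633
circ [0.531  0.0234] 0.0572 530.9865112304688 23.351253509521484 58.21027374267578
ring
circ [ 0.5106 -0.2951] 0.0667 513.3723754882812 -294.7130126953125 72.53829956054688
```

Both views agree:
- **Lifter:** axis (0.471, 0.270), yaw −0.49, handle top at 0.142 as it should be, guard at 0.08.
- **Lid:** centre (0.531, 0.022), yaw −0.21.
- **Bar:** about 5 mm behind the lid's centre.

I'll grip the handle with the jaws closing along the lifter's x, so the tool yaw is 1.08.

```bash
cat > go.py <<'E'
from h import *
import sys
x,y,z,w=map(float,sys.argv[1:5]); s=r.read_state(); M=R.from_quat(s["eef_rot"]).as_matrix()
p=np.array(s["ee_pos"]); yaw=np.arctan2(M[1,0],M[0,0])
print("t",round(s["time"],2),"p",p.round(4),"yaw",yaw.round(4),"tilt",np.degrees(np.arccos(-M[2,2])).round(2),"q",np.round(s["joint_positions"],2),"F",np.round(s["ft_force"],2),"T",np.round(s["torque"],3))
print("delta tool",(M.T@(np.array([x,y,z])-p)).round(4),"turn",round(-((w-yaw+np.pi)%(2*np.pi)-np.pi),4))
E
python3 -m pendant '[[0,-0.008,0,-0.12],[0,-0.008,0,-0.12],[0,-0.008,0,-0.12],[0,-0.008,0,-0.12],[0,0,0,-0.12],[0,0,0,-0.12],[0,0,0,-0.12],[0,0,0,0]]'
python3 go.py 0.471 0.270 0.25 1.08
```

```text
time: 5.03
ee_pos: [0.4515, 0.2316, 0.3615]
eef_rot: [0.857, 0.515, -0.0, 0.0]
ft_force: [-0.7, -0.3, 0.4]
width: 0.0866
grip_force: 0.0
t 5.03 p [0.4515 0.2316 0.3615] yaw 1.0828 tilt 0.02 q [ 0.44  0.14 -1.09  1.5   0.12  1.58 -1.14] F [-0.67 -0.3   0.36] T [-0.034 -0.079 -0.012]
delta tool [ 0.0431 -0.0009  0.1115] turn 0.0028
```

```bash
python3 -m pendant '[[0.015,0,0.025,0],[0.015,0,0.025,0],[0.013,-0.001,0.025,0],[0,0,0.025,0],[0,0,0.012,0],[0,0,0,0],[0,0,0,0]]'
python3 snap.py w4; python3 go.py 0.471 0.270 0.104 1.08
```

```text
time: 5.62
ee_pos: [0.471, 0.2699, 0.2501]
eef_rot: [0.859, 0.512, -0.0, 0.0]
ft_force: [-0.0, -0.2, 0.3]
width: 0.0869
grip_force: 0.0
pot [(0.61, [431.0, 297.0, 92.0, 85.0])]
lid [(0.84, [428.0, 331.0, 22.0, 21.0])]
loop_nominal [(0.65, [429.0, 332.0, 29.0, 19.0])]
lifter [(0.61, [325.0, 186.0, 51.0, 44.0])]
ring [(0.67, [427.0, 331.0, 27.0, 19.0])]
holder [(0.94, [327.0, 167.0, 77.0, 63.0])]
[0.5092 0.3413 0.3999] [0.47112826 0.27038799 0.25026188]
t 5.97 p [0.4711 0.2704 0.2503] yaw 1.0772 tilt 0.07 q [ 0.3   0.3  -1.07  1.61  0.27  1.39 -1.3 ] F [ 0.47 -0.22 -0.77] T [-0.007 -0.026 -0.047]
delta tool [-5.000e-04 -1.000e-04  1.463e-01] turn -0.0028
```

View pics/w4.png

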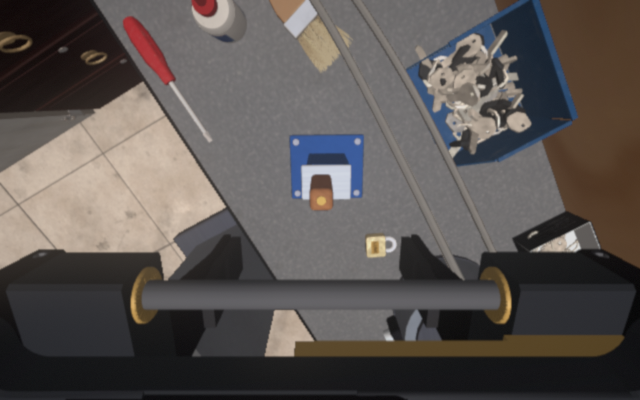

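The handle top lies at (321,201), centred between the fingers, and the holder looks square to the tool. I'm descending and gripping.

```bash
python3 -m pendant '[[0,0,0.03,0],[0,0,0.03,0],[0,0,0.03,0],[0,0,0.025,0],[0,0,0.02,0],[0,0,0.011,0],[0,0,0,0]]' 
python3 -m pendant '[[0,0,0,0],[0,0,0,0],[0,0,0,0],[0,0,0,0],[0,0,0,0],[0,0,0,0]]' 0 60
python3 go.py 0.471 0.270 0.25 1.08
```

```text
time: 6.55
ee_pos: [0.47, 0.2696, 0.1017]
eef_rot: [0.858, 0.513, -0.002, -0.0]
ft_force: [-0.9, 1.0, 0.1]
width: 0.0872
grip_force: 0.0
time: 7.05
ee_pos: [0.4711, 0.2704, 0.1039]
eef_rot: [0.858, 0.513, 0.0, 0.0]
ft_force: [0.2, 0.3, -0.3]
width: 0.0546
grip_force: 0.0
t 7.05 p [0.4711 0.2704 0.1039] yaw 1.0777 tilt 0.04 q [ 0.22  0.45 -1.    1.79  0.41  1.13 -1.41] F [ 0.23  0.3  -0.28] T [-0.048 -0.012  0.02 ]
delta tool [-0.0004  0.0002 -0.1461] turn -0.0023
```

```bash
python3 -m pendant '[[0,0,0,0],[0,0,0,0],[0,0,0,0],[0,0,0,0],[0,0,0,0],[0,0,0,0],[0,0,0,0],[0,0,0,0]]'; python3 -m pendant '[[0,0,0,0],[0,0,0,0],[0,0,0,0],[0,0,0,0]]'
```

```text
time: 7.72
ee_pos: [0.4709, 0.2703, 0.1035]
eef_rot: [0.858, 0.513, -0.0, 0.0]
ft_force: [0.8, -0.2, -0.8]
width: 0.0196
grip_force: 60.0
time: 8.05
ee_pos: [0.4709, 0.2703, 0.1035]
eef_rot: [0.858, 0.513, -0.0, 0.0]
ft_force: [0.2, 0.4, -1.8]
width: 0.0196
grip_force: 60.0
```

Gripped: width 19.6 mm, force 60 N. Now drawing it out.

```bash
python3 -m pendant '[[0,0,-0.01,0],[0,0,-0.02,0],[0,0,-0.025,0],[0,0,-0.025,0],[0,0,-0.03,0],[0,0,-0.03,0],[0,0,-0.03,0],[0,0,-0.03,0]]'; python3 -m pendant '[[0,0,0,-0.094],[0,0,0,-0.094],[0,0,0,-0.095],[0,0,0,0],[0,0,0,0]]'; python3 go.py 0.4869 0.0318 0.26 1.36
```

```text
time: 8.72
ee_pos: [0.4702, 0.2705, 0.3057]
eef_rot: [0.858, 0.514, 0.0, 0.0]
ft_force: [1.0, 0.9, -1.7]
width: 0.0194
grip_force: 60.0
time: 9.13
ee_pos: [0.4706, 0.2705, 0.3038]
eef_rot: [0.778, 0.628, -0.0, -0.0]
ft_force: [0.4, 0.3, -2.0]
width: 0.0197
grip_force: 60.0
t 9.13 p [0.4706 0.2705 0.3038] yaw 1.3582 tilt 0.01 q [ 0.34  0.29 -1.14  1.52  0.26  1.5  -1.01] F [ 0.45  0.34 -2.02] T [ 0.017 -0.074  0.014]
delta tool [-0.2299  0.0663  0.0438] turn -0.0018
```

```bash
python3 -m pendant '[[-0.025,0.0075,0,0],[-0.035,0.01,0,0],[-0.035,0.01,0,0],[-0.035,0.01,0,0],[-0.035,0.01,0,0],[-0.035,0.01,0,0],[-0.02,0.006,0,0],[-0.01,0.003,0,0]]'; python3 -m pendant '[[0,0,0.015,0],[0,0,0.015,0],[0,0,0.012,0],[0,0,0,0],[0,0,0,0],[0,0,0,0]]'; python3 go.py 0.4869 0.0318 0.186 1.36;python3 snap.py w5
```

```text
time: 9.8
ee_pos: [0.488, 0.0277, 0.3036]
eef_rot: [0.78, 0.626, -0.0, 0.0]
ft_force: [0.1, 0.8, -1.6]
width: 0.0197
grip_force: 60.0
time: 10.3
ee_pos: [0.4882, 0.0323, 0.2623]
eef_rot: [0.777, 0.629, 0.0, 0.0]
ft_force: [-0.5, -0.4, -1.1]
width: 0.0198
grip_force: 60.0
t 10.3 p [0.4882 0.0323 0.2623] yaw 1.3612 tilt 0.04 q [ 0.84  0.1  -1.05  1.72  0.09  1.37 -0.43] F [-0.46 -0.41 -1.06] T [-0.05  -0.06   0.016]
delta tool [-0.0008 -0.0012  0.0763] turn 0.0012
pot [(0.88, [356.0, 173.0, 145.0, 128.0])]
lid [(0.63, [362.0, 176.0, 111.0, 109.0])]
loop_nominal [(0.79, [364.0, 178.0, 114.0, 107.0])]
lifter [(0.71, [330.0, 259.0, 88.0, 132.0]), (0.67, [357.0, 171.0, 145.0, 125.0])]
ring [(0.41, [283.0, 6.0, 38.0, 11.0])]
holder [(0.71, [284.0, 6.0, 36.0, 10.0])]
[0.5046 0.1115 0.4121] [0.48807057 0.03161173 0.26179405]
```

View pics/w5.png

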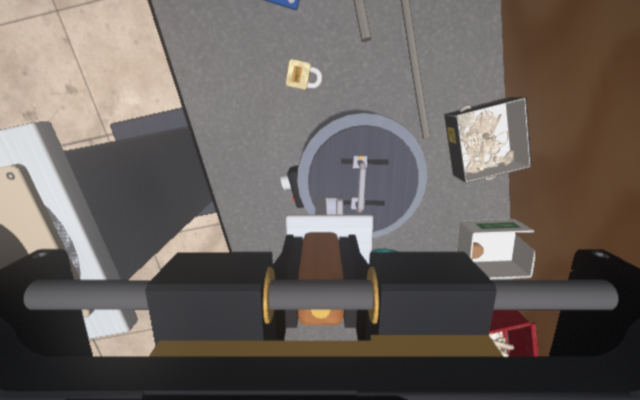

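The view from the side shows the toe at about (335,205), the bar running from (361,165) to (362,208) ahead of it, and the loop behind the slot middle. I'll check these against the measured numbers.

Run:
```python
from h import *
import pickle
C,o=pickle.load(open("w5.pkl","rb"))
u=np.array([.978,-.2085,0]);B=np.array([.526,.0235,.111]);L=np.array([.531,.022,.085]); v=np.array([.2085,.978,0])
for n,X in(("bar+18",B+.018*v),("bar-18",B-.018*v),("L",L)):print(n,proj(C,X).round(1))
S=np.array([.4881,.0316,.1662])
for n,X in(("toe tip+y",S+.017*u+.008*v+[0,0,.006]),("toe tip-y",S+.017*u-.008*v+[0,0,.006]),("shank+y",S+.004*u+.008*v+[0,0,.006])):print(n,proj(C,X).round(1))
save("w5c",cv2.resize(C[0][130:230,290:440],None,fx=5,fy=5,interpolation=cv2.INTER_CUBIC))
```

```text
bar+18 [362.  169.6]
bar-18 [360.6 205.8]
L [363.3 181.8]
toe tip+y [343.1 198.7]
toe tip-y [342.7 218.2]
shank+y [326.2 198.8]
```

View pics/w5c.png

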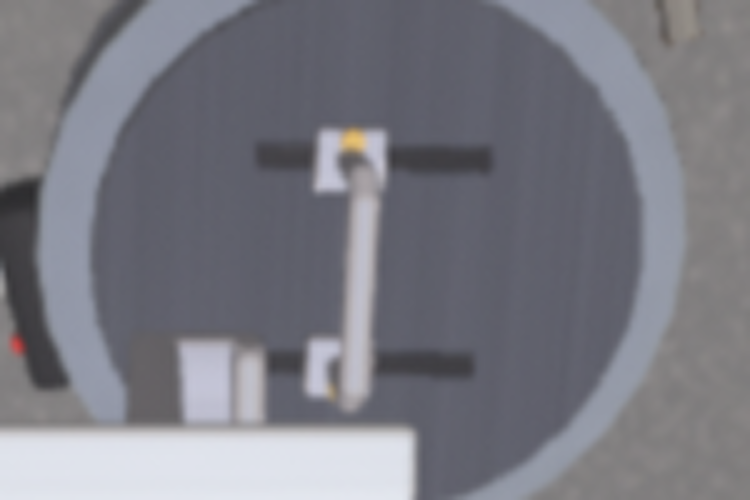

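The predictions match the picture to within 0.5 px. Lowering the toe to mid-gap, foot at z = 0.090.

```bash
python3 -m pendant '[[0,0,0.015,0],[0,0,0.015,0],[0,0,0.015,0],[0,0,0.012,0],[0,0,0.01,0],[0,0,0.006,0],[0,0,0.003,0],[0,0,0,0]]';python3 -m pendant '[[0,0,0,0],[0,0,0,0],[0,0,0,0]]'; python3 go.py 0.5182 0.0252 0.1857 1.36
```

```text
time: 11.32
ee_pos: [0.4878, 0.0316, 0.1852]
eef_rot: [0.777, 0.629, -0.0, -0.0]
ft_force: [-0.4, -0.1, -1.8]
width: 0.0197
grip_force: 60.0
time: 11.57
ee_pos: [0.4883, 0.0316, 0.1861]
eef_rot: [0.777, 0.629, 0.0, 0.0]
ft_force: [-0.0, 0.2, -2.4]
width: 0.0197
grip_force: 60.0
t 11.57 p [0.4883 0.0316 0.1861] yaw 1.3607 tilt 0.06 q [ 0.81  0.18 -1.04  1.83  0.17  1.22 -0.49] F [-0.03  0.19 -2.44] T [-0.034 -0.087 -0.06 ]
delta tool [-0.      0.0306  0.0004] turn 0.0007
```

```bash
python3 -m pendant '[[0,0.004,0,0],[0,0.004,0,0],[0,0.004,0,0],[0,0.004,0,0],[0,0.004,0,0],[0,0.003,0,0],[0,0,0,0],[0,0,0,0]]'; python3 -m pendant '[[0,0.003,0,0],[0,0.003,0,0],[0,0.0015,0,0],[0,0,0,0],[0,0,0,0]]'; python3 go.py 0.5182 0.0252 0.1857 1.36; python3 snap.py w6 >/dev/null
python3 - <<'E'
import cv2
i=cv2.imread('pics/w6.png'); cv2.imwrite('pics/w6c.png',cv2.resize(i[110:260,270:440],None,fx=4,fy=4,interpolation=cv2.INTER_CUBIC))
E
```

```text
time: 12.23
ee_pos: [0.5105, 0.0269, 0.1854]
eef_rot: [0.777, 0.629, 0.0, -0.0]
ft_force: [-1.1, -1.1, -2.4]
width: 0.0199
grip_force: 60.0
time: 12.65
ee_pos: [0.5178, 0.0253, 0.1855]
eef_rot: [0.777, 0.629, 0.0, -0.0]
ft_force: [0.3, 1.0, -1.5]
width: 0.0194
grip_force: 60.0
t 12.65 p [0.5178 0.0253 0.1855] yaw 1.3608 tilt 0.01 q [ 0.75  0.27 -1.01  1.76  0.24  1.24 -0.53] F [ 0.34  0.98 -1.45] T [-0.026 -0.069  0.031]
delta tool [ 0.      0.0004 -0.0002] turn 0.0008
```

View pics/w6c.png

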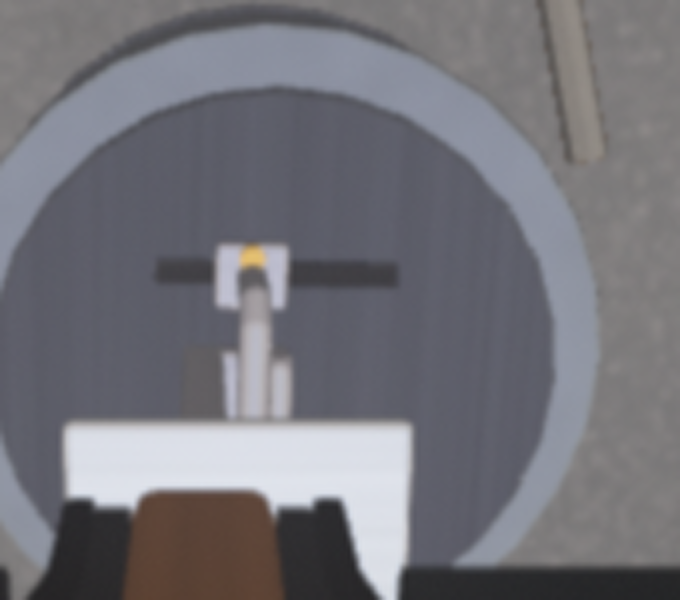

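The bar (cols 240–270 in the crop) sits over the throat gap, between the shank face (222) and the lip (272), perhaps 0.7 mm towards the lip. I'll nudge 0.6 mm forward and raise gently, feeling the force.

```bash
python3 -m pendant '[[0,0.0006,0,0],[0,0,-0.002,0],[0,0,-0.002,0],[0,0,-0.002,0],[0,0,0,0],[0,0,0,0]]'; python3 -m pendant '[[0,0,-0.0015,0],[0,0,-0.0015,0],[0,0,-0.001,0],[0,0,0,0],[0,0,0,0]]';  python3 -m pendant '[[0,0,-0.001,0],[0,0,-0.001,0],[0,0,0,0],[0,0,0,0],[0,0,0,0]]'
```

```text
time: 13.5
ee_pos: [0.5185, 0.0251, 0.1917]
eef_rot: [0.777, 0.629, 0.0, 0.0]
ft_force: [-0.4, 0.3, -1.4]
width: 0.0197
grip_force: 60.0
time: 13.92
ee_pos: [0.5184, 0.0251, 0.1956]
eef_rot: [0.777, 0.629, 0.0, 0.0]
ft_force: [-0.6, -0.9, -2.2]
width: 0.0195
grip_force: 60.0
time: 14.33
ee_pos: [0.5183, 0.0251, 0.1974]
eef_rot: [0.777, 0.629, -0.0, -0.0]
ft_force: [0.3, -0.4, -4.0]
width: 0.0198
grip_force: 60.0
```

Contact is being felt (−4 N), with the toe top at 0.108 under the bar. I'm continuing to lift slowly and moving slightly forward, because the lid pivots as it leans.

```bash
python3 -m pendant '[[0,0.0005,-0.001,0],[0,0.0005,-0.001,0],[0,0.0005,-0.001,0],[0,0,0,0],[0,0,0,0]]';  python3 -m pendant '[[0,0.0005,-0.001,0],[0,0.0005,-0.001,0],[0,0.0005,-0.001,0],[0,0,0,0],[0,0,0,0]]'; python3 go.py .531 .022 .3 1.36
```

```text
time: 14.75
ee_pos: [0.5198, 0.0247, 0.2005]
eef_rot: [0.777, 0.629, -0.0, -0.0]
ft_force: [0.4, -0.7, -6.5]
width: 0.0195
grip_force: 60.0
time: 15.17
ee_pos: [0.5214, 0.0245, 0.2037]
eef_rot: [0.777, 0.629, 0.0, 0.0]
ft_force: [-0.9, -0.5, -5.6]
width: 0.0198
grip_force: 60.0
t 15.17 p [0.5214 0.0245 0.2037] yaw 1.3608 tilt 0.02 q [ 0.76  0.26 -1.01  1.73  0.23  1.28 -0.52] F [-0.92 -0.52 -5.56] T [-0.013 -0.057 -0.03 ]
delta tool [-0.0005  0.0099 -0.0963] turn 0.0008
```

```bash
python3 -m pendant '[[0,0.0005,-0.0015,0],[0,0.0005,-0.0015,0],[0,0.0005,-0.002,0],[0,0,-0.002,0],[0,0,0,0]]';  python3 -m pendant '[[0,0,-0.002,0],[0,0,-0.002,0],[0,0,-0.002,0],[0,0,-0.002,0],[0,0,0,0]]'; python3 go.py .531 .022 .3 1.36
```

```text
time: 15.58
ee_pos: [0.523, 0.0242, 0.2111]
eef_rot: [0.777, 0.629, 0.0, 0.0]
ft_force: [0.9, 0.6, -4.8]
width: 0.0198
grip_force: 60.0
time: 16.0
ee_pos: [0.523, 0.0242, 0.219]
eef_rot: [0.777, 0.629, 0.0, 0.0]
ft_force: [0.8, 0.2, -5.4]
width: 0.0195
grip_force: 60.0
t 16.0 p [0.523  0.0242 0.219 ] yaw 1.3608 tilt 0.04 q [ 0.76  0.25 -1.02  1.71  0.22  1.31 -0.51] F [ 0.78  0.2  -5.4 ] T [ 0.041 -0.009 -0.044]
delta tool [-0.0005  0.0084 -0.081 ] turn 0.0008
```

The hook carries about 3.7 N, so the lid hangs on it. I'm lifting clear and fitting the ring's silhouette.

```bash
python3 -m pendant '[[0,0,-0.004,0],[0,0,-0.008,0],[0,0,-0.012,0],[0,0,-0.015,0],[0,0,-0.016,0],[0,0,-0.016,0],[0,0,-0.016,0],[0,0,-0.014,0]]';  python3 -m pendant '[[0,0,-0.01,0],[0,0,-0.006,0],[0,0,-0.003,0],[0,0,0,0],[0,0,0,0],[0,0,0,0]]'
python3 - <<'E'
from h import *
import pickle
from scipy.optimize import minimize
obs=[]
C,o=pickle.load(open("w2.pkl","rb")); obs.append((C,o["ring"][0]["mask"],"w2"))
for n in("top","side"):
    C=cam(n); o=r.outline_of("ring",n); print(n,o and o[0]["score"]); save(n+"1",C[0])
    if o: obs.append((C,o[0]["mask"],n))
t=np.linspace(0,2*np.pi,72)
def sil(C,x,y):
    P=[proj(C,[x+.062*np.cos(a),y+.062*np.sin(a),z]) for z in(0,.04) for a in t]
    h=cv2.convexHull(np.array(P,np.float32)*8)
    m=np.zeros((3200,5120),np.uint8); cv2.fillConvexPoly(m,np.round(h).astype(int),1); return cv2.resize(m.astype(np.float32),(640,400),interpolation=cv2.INTER_AREA)
f=lambda p,O:sum(np.abs(sil(C,*p)-m).sum() for C,m,_ in O)
for O in[[x] for x in obs]+[obs]:
    q=minimize(f,(.512,-.298),args=(O,),method="Nelder-Mead",options=dict(initial_simplex=[(.512,-.298),(.520,-.298),(.512,-.290)],maxiter=40)); print([x[2] for x in O],q.x.round(4),q.fun, [x[1].sum() for x in O])
C=cam("wrist");o=r.outline_of("lid","wrist");print([(round(k["score"],2),k["bbox"]) for k in o]);save("w7",C[0]); print(r.read_state()["ee_pos"],r.read_state()["ft_force"])
E
python3 -c "
import cv2,numpy as np
a=cv2.imread('pics/side1.png')[120:330,250:410];b=cv2.imread('pics/w7.png')[60:320,180:480]
cv2.imwrite('pics/c7.png',np.hstack([cv2.resize(a,(400,525)),cv2.resize(b,(400,347)).__class__((525,400,3)) if 0 else cv2.copyMakeBorder(cv2.resize(b,(400,347)),0,178,0,0,0)]))"
```

```text
time: 16.67
ee_pos: [0.5229, 0.0244, 0.3219]
eef_rot: [0.777, 0.629, 0.001, 0.001]
ft_force: [0.5, 0.3, -5.9]
width: 0.0199
grip_force: 60.0
time: 17.17
ee_pos: [0.5225, 0.0241, 0.3378]
eef_rot: [0.777, 0.629, -0.0, -0.0]
ft_force: [0.0, -0.1, -6.5]
width: 0.0195
grip_force: 60.0
top 0.56
side 0.63
['w2'] [ 0.5097 -0.3066] 183.390625 [np.int64(6372)]
['top'] [ 0.5129 -0.307 ] 59.75 [np.int64(1286)]
['side'] [ 0.5103 -0.3059] 52.375 [np.int64(1301)]
['w2', 'top', 'side'] [ 0.51   -0.3067] 332.890625 [np.int64(6372), np.int64(1286), np.int64(1301)]
[(0.6, [333.7, 184.3, 131.8, 116.1])]
[0.52269566 0.0241438  0.33833323] [-0.14137439 -0.35158003 -6.1895447 ]
```

View pics/c7.png

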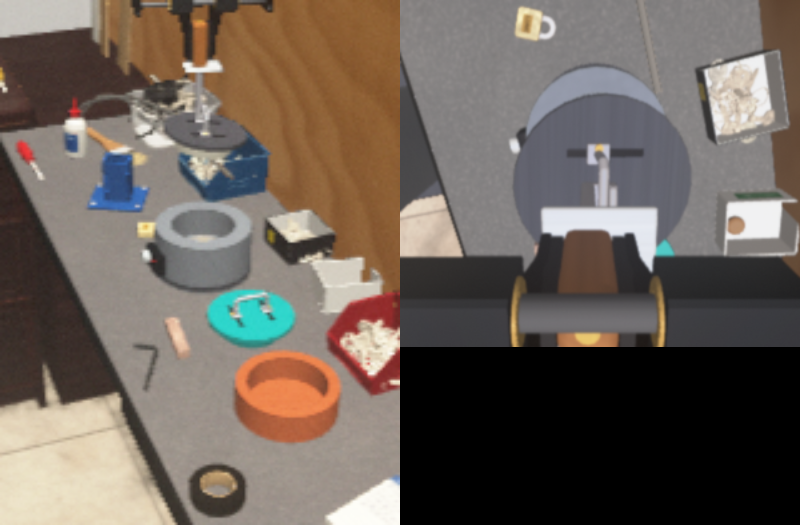

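The side view shows the lid hanging level with a slight lean on the hook, clear of the pot. The wrist view shows the bar in the throat at about (605,190). Three views put the ring at (0.510, −0.3065). Carrying the lid over now, with gentle ramps.

```bash
python3 -m pendant '[[-0.006,0.001,0,0],[-0.012,0.002,0,0],[-0.018,0.0025,0,0],[-0.022,0.0035,0,0],[-0.026,0.004,0,0],[-0.028,0.004,0,0],[-0.028,0.004,0,0],[-0.028,0.004,0,0]]';  python3 -m pendant '[[-0.028,0.004,0,0],[-0.028,0.004,0,0],[-0.026,0.004,0,0],[-0.022,0.003,0,0],[-0.018,0.003,0,0],[-0.014,0.002,0,0],[-0.01,0.002,0,0],[-0.006,0.001,0,0]]'; python3 -m pendant '[[0,0,0,0],[0,0,0,0],[0,0,0,0],[0,0,0,0]]';  python3 go.py .5022 -.3048 .18 1.36
```

```text
time: 18.13
ee_pos: [0.5117, -0.1472, 0.3386]
eef_rot: [0.777, 0.629, -0.0, 0.0]
ft_force: [1.2, 0.3, -6.1]
width: 0.0198
grip_force: 60.0
time: 18.8
ee_pos: [0.5029, -0.2998, 0.3384]
eef_rot: [0.778, 0.629, 0.0, -0.0]
ft_force: [-0.1, -0.5, -5.4]
width: 0.0198
grip_force: 60.0
time: 19.13
ee_pos: [0.5034, -0.2975, 0.3388]
eef_rot: [0.777, 0.63, 0.0, 0.0]
ft_force: [1.2, 0.5, -5.9]
width: 0.0195
grip_force: 60.0
t 19.13 p [ 0.5034 -0.2975  0.3388] yaw 1.3626 tilt 0.02 q [ 1.11  0.31 -0.84  1.36  0.23  1.57  0.09] F [ 1.15  0.53 -5.94] T [ 0.024 -0.007 -0.011]
delta tool [-0.0073  0.0003  0.1588] turn 0.0026
```

```bash
python3 -m pendant '[[-0.002,0,0.006,0],[-0.002,0,0.012,0],[-0.002,0,0.018,0],[-0.0013,0,0.02,0],[0,0,0.02,0],[0,0,0.02,0],[0,0,0.014,0],[0,0,0.01,0]]';  python3 -m pendant '[[0,0,0.005,0],[0,0,0.003,0],[0,0,0,0],[0,0,0,0],[0,0,0,0]]';  python3 go.py .5022 -.3048 .18 1.36
python3 - <<'E'
from h import *
C=cam("wrist");save("w8",C[0])
for t in("lid","ring"):
    o=r.outline_of(t,"wrist");print(t,[(round(k["score"],2),k["bbox"]) for k in o])
u=np.array([np.cos(-.21),np.sin(-.21),0]);v=np.array([-u[1],u[0],0]);p=np.array(r.read_state()["ee_pos"])
img=C[0].copy(); t=np.linspace(0,2*np.pi,100)
def dr(P,c):
    for X in P:
        q=proj(C,X); cv2.circle(img,(int(q[0]*1),int(q[1])),0,c,-1)
dr([[.510+.062*np.cos(a),-.3065+.062*np.sin(a),.04] for a in t],(0,255,0))
dr([[.510+.048*np.cos(a),-.3065+.048*np.sin(a),.04] for a in t],(0,255,0))
th=.142; b=p+.008*u-[0,0,.0867]; ux=np.cos(th)*u-np.array([0,0,np.sin(th)]); uz=np.cross(ux,v); O=b+.005*ux-.034*uz
dr([O+.008*uz+.058*(np.cos(a)*ux+np.sin(a)*v) for a in t],(255,255,0)); print("lid pred",O.round(4))
save("c8",cv2.resize(img[60:320,180:480],None,fx=2.3,fy=2.3,interpolation=cv2.INTER_NEAREST))
E
```

```text
time: 19.8
ee_pos: [0.5003, -0.3057, 0.2157]
eef_rot: [0.777, 0.629, -0.001, -0.001]
ft_force: [-1.4, -0.4, -5.1]
width: 0.02
grip_force: 60.0
time: 20.22
ee_pos: [0.5019, -0.3061, 0.2114]
eef_rot: [0.777, 0.629, 0.0, 0.001]
ft_force: [0.1, 0.2, -6.1]
width: 0.0198
grip_force: 60.0
t 20.22 p [ 0.5019 -0.3061  0.2114] yaw 1.3608 tilt 0.08 q [ 1.12  0.37 -0.82  1.56  0.28  1.33  0.06] F [ 0.08  0.2  -6.1 ] T [-0.019 -0.044 -0.014]
delta tool [ 0.0013 -0.      0.0314] turn 0.0008
lid [(0.92, [332.2, 185.4, 133.1, 112.5]), (0.65, [317.0, 37.4, 124.3, 71.3])]
ring [(0.75, [325.2, 144.8, 109.9, 53.7]), (0.29, [330.9, 187.8, 136.2, 112.0])]
lid pred [ 0.5097 -0.3078  0.0901]
```

View pics/c8.png

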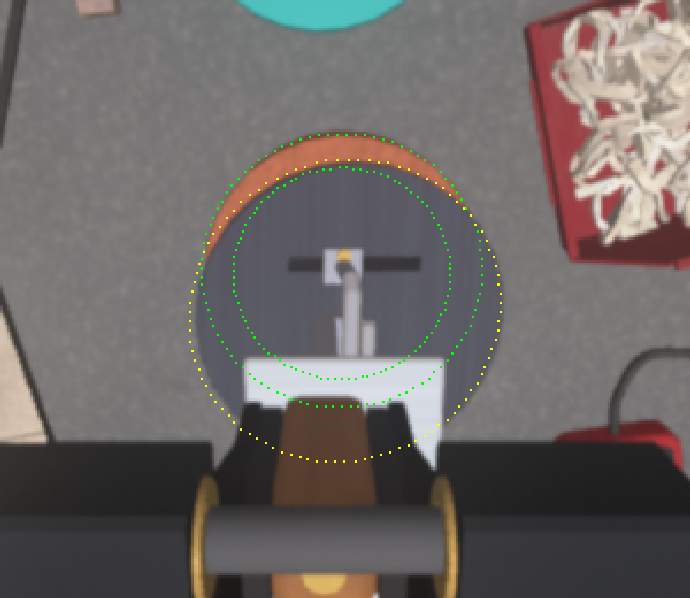

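The overlay shows the lid centred over the ring to within about 2 mm, with the ring slightly further +y. I'll correct by +2 mm and lower to just above contact.

```bash
python3 -m pendant '[[0.001,0,0.005,0],[0.001,0,0.008,0],[0,0,0.008,0],[0,0,0.006,0],[0,0,0.004,0],[0,0,0.003,0],[0,0,0,0],[0,0,0,0]]';  python3 -m pendant '[[0,0,0.001,0],[0,0,0.001,0],[0,0,0.001,0],[0,0,0.001,0],[0,0,0,0],[0,0,0,0]]';  python3 go.py .5022 -.3038 .18 1.36; python3 -m pendant '[[0,0,0.001,0],[0,0,0.001,0],[0,0,0,0],[0,0,0,0]]'
```

```text
time: 21.03
ee_pos: [0.5019, -0.304, 0.1765]
eef_rot: [0.777, 0.629, 0.0, -0.0]
ft_force: [-0.2, -0.3, -5.3]
width: 0.0197
grip_force: 60.0
time: 21.53
ee_pos: [0.5019, -0.304, 0.1725]
eef_rot: [0.777, 0.629, -0.0, 0.0]
ft_force: [0.3, -0.4, -5.2]
width: 0.0202
grip_force: 60.0
t 21.53 p [ 0.5019 -0.304   0.1725] yaw 1.3607 tilt 0.0 q [ 1.11  0.4  -0.81  1.61  0.3   1.26  0.04] F [ 0.35 -0.38 -5.18] T [ 0.077 -0.029  0.04 ]
delta tool [ 0.0003  0.0003 -0.0075] turn 0.0007
time: 21.87
ee_pos: [0.5018, -0.304, 0.1705]
eef_rot: [0.777, 0.629, -0.0, -0.0]
ft_force: [-0.1, 0.9, -5.8]
width: 0.0197
grip_force: 60.0
```

```bash
python3 -m pendant '[[0,-0.0005,0.001,0],[0,-0.0005,0.001,0],[0,-0.0005,0.001,0],[0,0,0,0],[0,0,0,0]]';python3 -m pendant '[[0,-0.0005,0.001,0],[0,-0.0005,0.001,0],[0,-0.0005,0.001,0],[0,0,0,0],[0,0,0,0]]'; python3 -m pendant '[[0,-0.0005,0.001,0],[0,-0.0005,0.001,0],[0,0,0.001,0],[0,0,0,0],[0,0,0,0]]'; python3 go.py .4974 -.3028 .1627 1.36
```

```text
time: 22.28
ee_pos: [0.5003, -0.3037, 0.1675]
eef_rot: [0.777, 0.629, -0.0, -0.0]
ft_force: [-0.2, 0.2, -6.4]
width: 0.0195
grip_force: 60.0
time: 22.7
ee_pos: [0.4989, -0.3034, 0.1645]
eef_rot: [0.777, 0.629, -0.0, -0.0]
ft_force: [-0.2, 0.4, -4.8]
width: 0.02
grip_force: 60.0
time: 23.12
ee_pos: [0.4983, -0.3033, 0.162]
eef_rot: [0.777, 0.629, 0.0, 0.0]
ft_force: [-0.1, -0.2, -1.3]
width: 0.0195
grip_force: 60.0
t 23.12 p [ 0.4983 -0.3033  0.162 ] yaw 1.3608 tilt 0.06 q [ 1.12  0.4  -0.81  1.63  0.3   1.23  0.04] F [-0.08 -0.2  -1.35] T [-0.039 -0.106 -0.04 ]
delta tool [ 0.0003 -0.001  -0.0007] turn 0.0008
```

The load went off at the expected seated height. Lowering the hook below the bar, then looking.

```bash
python3 -m pendant '[[0,0,0.0015,0],[0,0,0.0015,0],[0,0,0.0015,0],[0,0,0,0],[0,0,0,0]]';python3 -m pendant '[[0,0,0.0015,0],[0,0,0.0015,0],[0,0,0.0015,0],[0,0,0.001,0],[0,0,0,0],[0,0,0,0]]'; python3 go.py .4974 -.3028 .1517 1.36
cat > fit.py <<'E'
from h import *
C=cam("wrist"); o=r.outline_of("lid","wrist"); print([(round(k["score"],2),k["bbox"]) for k in o])
p=np.array([.510,-.3055,.05]); t=np.linspace(0,2*np.pi,100)
q=np.array([proj(C,p+.058*np.array([np.cos(a),np.sin(a),0])) for a in t]); print("pred lid x",q.min(0),q.max(0))
def circ(m,z):
    b=m.astype(np.uint8); c,_=cv2.findContours(b,0,1); c=max(c,key=len)[:,0]; c=c[(c[:,1]<c[:,1].min()+.6*np.ptp(c[:,1]))]
    P=np.array([onz(C,u,v,z)[:2] for u,v in c]);M=np.c_[2*P,np.ones(len(P))];k=np.linalg.lstsq(M,(P**2).sum(1),rcond=None)[0]
    print("circ",z,k[:2].round(4),np.sqrt(k[2]+k[0]**2+k[1]**2).round(4))
if o: circ(o[0]["mask"],.05)
import sys; save(sys.argv[1],C[0])
E
python3 fit.py w9
```

```text
time: 23.53
ee_pos: [0.498, -0.3031, 0.1569]
eef_rot: [0.777, 0.629, -0.0, -0.0]
ft_force: [-0.4, 0.2, -0.6]
width: 0.0196
grip_force: 60.0
time: 24.03
ee_pos: [0.498, -0.3031, 0.1515]
eef_rot: [0.777, 0.629, 0.0, -0.0]
ft_force: [0.7, 0.3, -1.4]
width: 0.0197
grip_force: 60.0
t 24.03 p [ 0.498  -0.3031  0.1515] yaw 1.3609 tilt 0.0 q [ 1.11  0.41 -0.8   1.65  0.31  1.22  0.03] F [ 0.68  0.33 -1.4 ] T [ 0.004 -0.074  0.031]
delta tool [ 0.0002 -0.0006 -0.0002] turn 0.0009
[(0.66, [336.5, 192.8, 142.0, 116.5]), (0.57, [325.6, 34.9, 150.9, 69.8])]
pred lid x [264.69216187 130.31089367] [407.76546178 266.79672643]
circ 0.05 [ 0.5146 -0.2887] 0.044
```

No residual force, and the lid's columns match the seated prediction. Withdrawing the hook backwards.

```bash
python3 -m pendant '[[0,-0.003,0,0],[0,-0.003,0,0],[0,-0.004,0,0],[0,-0.004,0,0],[0,0,0,0],[0,0,0,0]]';python3 -m pendant '[[0,-0.005,0,0],[0,-0.006,0,0],[0,-0.006,0,0],[0,-0.004,0,0],[0,0,-0.005,0],[0,0,-0.015,0],[0,0,-0.025,0],[0,0,-0.03,0]]'; python3 -m pendant '[[0,0,-0.03,0],[0,0,-0.03,0],[0,0,-0.03,0],[0,0,-0.015,0],[0,0,0,0],[0,0,0,0]]'
python3 fit.py w10; python3 go.py .4708 .2703 .335 1.079
python3 - <<'E'
from h import *
for n in("side",):
    C=cam(n); o=r.outline_of("lid",n); print([(round(k["score"],2),k["bbox"]) for k in o]); save("side2",C[0])
    t=np.linspace(0,2*np.pi,100); q=np.array([proj(C,[.510+.058*np.cos(a),-.3055+.058*np.sin(a),z]) for a in t for z in(.042,.05)]); print(q.min(0),q.max(0))
E
```

```text
time: 24.63
ee_pos: [0.484, -0.3004, 0.1517]
eef_rot: [0.777, 0.629, -0.0, 0.0]
ft_force: [0.6, 0.3, -1.4]
width: 0.0193
grip_force: 60.0
time: 25.3
ee_pos: [0.463, -0.2955, 0.2267]
eef_rot: [0.777, 0.629, -0.0, -0.001]
ft_force: [-0.1, -0.6, -0.9]
width: 0.0195
grip_force: 60.0
time: 25.8
ee_pos: [0.4641, -0.2958, 0.3322]
eef_rot: [0.777, 0.629, 0.0, 0.001]
ft_force: [1.0, 0.2, -2.5]
width: 0.02
grip_force: 60.0
[(0.78, [355.9, 159.8, 86.9, 87.1]), (0.69, [350.7, 41.8, 94.8, 83.6])]
pred lid x [312.30524292 117.25897675] [398.69167374 202.73968091]
circ 0.05 [ 0.5104 -0.3054] 0.0569
t 25.9 p [ 0.4633 -0.2957  0.3305] yaw 1.3608 tilt 0.08 q [ 1.21  0.22 -0.85  1.47  0.17  1.53  0.15] F [-0.09  0.24 -1.11] T [-0.032 -0.09  -0.066]
delta tool [ 0.5552 -0.1107 -0.0041] turn 0.2818
[(0.68, [366.5, 272.4, 39.3, 23.7]), (0.6, [351.4, 248.1, 32.7, 21.1])]
[344.93182075 258.04537763] [384.67425551 285.03134719]
```

The lid lies at (0.5104, −0.3054), flat, about 1 mm from the ring's centre. Returning the lifter.

```bash
python3 -m pendant '[[0.015,-0.003,0,0],[0.03,-0.006,0,0],[0.036,-0.007,0,0],[0.036,-0.007,0,0],[0.036,-0.007,0,0],[0.036,-0.007,0,0],[0.036,-0.007,0,0],[0.036,-0.007,0,0]]';python3 -m pendant '[[0.036,-0.007,0,0],[0.036,-0.007,0,0],[0.036,-0.007,0,0],[0.036,-0.007,0,0],[0.036,-0.007,0,0],[0.036,-0.007,0,0],[0.03,-0.007,0,0],[0.02,-0.004,0,0]]'; python3 -m pendant '[[0,0,0,0.094],[0,0,0,0.094],[0,0,0,0.094],[0,0,0,0],[0,0,0,0],[0,0,0,0]]'; python3 go.py .4709 .2703 .19 1.0777
```

```text
time: 26.67
ee_pos: [0.4675, -0.0275, 0.3309]
eef_rot: [0.777, 0.629, -0.001, 0.0]
ft_force: [0.5, 0.2, -1.1]
width: 0.0197
grip_force: 60.0
time: 27.33
ee_pos: [0.4701, 0.2451, 0.3309]
eef_rot: [0.776, 0.631, -0.0, -0.001]
ft_force: [-0.1, 0.3, -1.1]
width: 0.0197
grip_force: 60.0
time: 27.83
ee_pos: [0.4715, 0.2413, 0.3313]
eef_rot: [0.857, 0.515, -0.0, 0.0]
ft_force: [-0.0, -0.1, -1.5]
width: 0.0197
grip_force: 60.0
t 27.83 p [0.4715 0.2413 0.3313] yaw 1.082 tilt 0.03 q [ 0.45  0.26 -1.19  1.5   0.24  1.54 -1.22] F [-0.02 -0.13 -1.48] T [ 0.002 -0.004  0.003]
delta tool [ 0.0254 -0.0142  0.1413] turn 0.0043
```

```bash
python3 -m pendant '[[0.012,-0.007,0,0.004],[0.0134,-0.0072,0,0],[0,0,0.03,0],[0,0,0.03,0],[0,0,0.03,0],[0,0,0.03,0],[0,0,0.02,0],[0,0,0,0]]'; python3 -m pendant '[[0,0,0,0],[0,0,0,0],[0,0,0,0]]'; python3 go.py .4709 .2703 .1035 1.0777
```

```text
time: 28.5
ee_pos: [0.4697, 0.2686, 0.1875]
eef_rot: [0.859, 0.513, -0.003, -0.0]
ft_force: [0.1, -0.6, -1.9]
width: 0.0198
grip_force: 60.0
time: 28.75
ee_pos: [0.4721, 0.2709, 0.1933]
eef_rot: [0.859, 0.512, 0.001, 0.0]
ft_force: [0.5, -0.6, -2.0]
width: 0.02
grip_force: 60.0
t 28.75 p [0.4721 0.2709 0.1933] yaw 1.0752 tilt 0.14 q [ 0.33  0.39 -1.14  1.69  0.36  1.3  -1.37] F [ 0.51 -0.65 -1.99] T [-0.025 -0.087 -0.003]
delta tool [-0.0013 -0.0009  0.0898] turn -0.0025
```

```bash
python3 -m pendant '[[-0.0009,-0.0007,0.008,0],[0,0,0.008,0],[0,0,0.008,0],[0,0,0.008,0],[0,0,0.008,0],[0,0,0.004,0],[0,0,0,0]]'; python3 -m pendant '[[0,0,0.008,0],[0,0,0.008,0],[0,0,0.008,0],[0,0,0.007,0],[0,0,0.005,0],[0,0,0.004,0],[0,0,0,0],[0,0,0,0]]'; python3 go.py .4709 .2703 .1035 1.0777
```

```text
time: 29.33
ee_pos: [0.4699, 0.2695, 0.1463]
eef_rot: [0.859, 0.512, -0.001, -0.0]
ft_force: [0.0, -0.5, -1.7]
width: 0.0194
grip_force: 60.0
time: 30.0
ee_pos: [0.4704, 0.2699, 0.1074]
eef_rot: [0.859, 0.512, -0.0, -0.0]
ft_force: [0.8, 0.0, -1.2]
width: 0.0195
grip_force: 60.0
t 30.0 p [0.4704 0.2699 0.1074] yaw 1.0749 tilt 0.01 q [ 0.27  0.48 -1.07  1.79  0.46  1.15 -1.44] F [ 0.76  0.01 -1.23] T [-0.066 -0.059 -0.019]
delta tool [0.0006 0.0003 0.0039] turn -0.0028
```

```bash
python3 -m pendant '[[0,0,0.0015,0],[0,0,0.0015,0],[0,0,0,0],[0,0,0,0]]'; python3 -m pendant '[[0,0,0.001,0],[0,0,0,0],[0,0,0,0]]'
```

```text
time: 30.33
ee_pos: [0.4704, 0.2698, 0.1046]
eef_rot: [0.859, 0.512, 0.0, 0.0]
ft_force: [-0.3, -0.1, -0.6]
width: 0.0197
grip_force: 60.0
time: 30.58
ee_pos: [0.4704, 0.2698, 0.1035]
eef_rot: [0.859, 0.512, 0.0, 0.0]
ft_force: [-0.1, -0.7, -2.0]
width: 0.0197
grip_force: 60.0
```

```bash
python3 -m pendant '[[0,0,0.0005,0],[0,0,0,0],[0,0,0,0]]'; python3 -m pendant '[[0,0,0.0005,0],[0,0,0,0],[0,0,0,0]]'
```

```text
time: 30.83
ee_pos: [0.4704, 0.2699, 0.1035]
eef_rot: [0.859, 0.512, 0.0, 0.0]
ft_force: [-2.2, -1.5, 5.0]
width: 0.0196
grip_force: 60.0
time: 31.08
ee_pos: [0.4704, 0.2699, 0.1034]
eef_rot: [0.859, 0.512, 0.0, 0.0]
ft_force: [-4.1, -4.1, 10.7]
width: 0.0197
grip_force: 60.0
```

The guard rests on the rim, pressing at 10 N and at the original height. I'll back off 0.6 mm and release.

```bash
python3 -m pendant '[[0,0,-0.0006,0],[0,0,0,0],[0,0,0,0]]'; python3 -m pendant '[[0,0,0,0],[0,0,0,0],[0,0,0,0],[0,0,0,0],[0,0,0,0],[0,0,0,0],[0,0,0,0],[0,0,0,0]]' 1;python3 -m pendant '[[0,0,0,0],[0,0,0,0],[0,0,0,0],[0,0,0,0],[0,0,0,0],[0,0,0,0],[0,0,0,0]]'
```

```text
time: 31.33
ee_pos: [0.4705, 0.2699, 0.1035]
eef_rot: [0.859, 0.512, 0.0, 0.0]
ft_force: [-1.9, -1.7, 5.8]
width: 0.0196
grip_force: 60.0
time: 32.0
ee_pos: [0.4704, 0.2698, 0.1031]
eef_rot: [0.859, 0.512, -0.0, 0.0]
ft_force: [-0.7, -0.4, 0.0]
width: 0.0651
grip_force: 0.0
time: 32.58
ee_pos: [0.4704, 0.2699, 0.1031]
eef_rot: [0.859, 0.512, -0.0, 0.0]
ft_force: [-0.4, -0.4, 0.4]
width: 0.0866
grip_force: 0.0
```

```bash
python3 -m pendant '[[0,0,-0.01,0],[0,0,-0.02,0],[0,0,-0.03,0],[0,0,-0.03,0],[0,0,-0.03,0],[0,0,-0.025,0],[0,0,0,0],[0,0,0,0]]'; python3 -m pendant '[[0,0,0,0],[0,0,0,0],[0,0,0,0]]'
python3 snap.py w11
python3 - <<'E'
from h import *
import pickle
C,o=pickle.load(open("w11.pkl","rb")); A,_=pickle.load(open("w4.pkl","rb"))
# handle-top knob (yellow) and guard: compare with w4's, predicted from the pose
def yel(C):
    q=proj(C,[.471,.27,.142]); h=cv2.cvtColor(C[0],cv2.COLOR_RGB2HSV); m=(h[...,0]>16)&(h[...,0]<32)&(h[...,1]>100)&(h[...,2]>150)
    v,u=np.nonzero(m); k=np.hypot(u-q[0],v-q[1])<15; return onz(C,u[k].mean(),v[k].mean(),.142).round(4),k.sum()
def guard(C):
    q=proj(C,[.4754,.2676,.082]);v,u=np.nonzero(C[0].min(2)>165); k=np.hypot(u-q[0],v-q[1])<40
    rc=cv2.minAreaRect(np.c_[u,v][k].astype(np.float32)); return onz(C,*rc[0],.082).round(4),np.round(rc[1],1),rc[2]
print(yel(A),yel(C));print(guard(A),guard(C))
E
```

```text
time: 33.25
ee_pos: [0.4708, 0.2704, 0.2499]
eef_rot: [0.859, 0.512, 0.001, 0.0]
ft_force: [0.1, 0.1, 0.2]
width: 0.0869
grip_force: 0.0
time: 33.5
ee_pos: [0.47, 0.2696, 0.2472]
eef_rot: [0.859, 0.512, -0.001, -0.0]
ft_force: [0.6, -0.4, -0.3]
width: 0.0867
grip_force: 0.0
pot [(0.92, [432.0, 296.0, 99.0, 87.0])]
lid []
loop_nominal []
lifter [(0.96, [325.0, 186.0, 51.0, 46.0])]
ring []
holder [(0.63, [329.0, 168.0, 77.0, 66.0])]
[0.5084 0.341  0.397 ] [0.47034326 0.26987206 0.24798118]
(array([0.4711, 0.2703, 0.142 ]), np.int64(67)) (array([0.4701, 0.27  , 0.142 ]), np.int64(69))
(array([0.4766, 0.2684, 0.082 ]), array([33., 61.]), 90.0) (array([0.476 , 0.2673, 0.082 ]), array([61., 33.]), 0.0)
```

The lifter hangs as before, within 1 mm and square, and the lid was measured seated. Handing in.

```bash
python3 -c "
from bench import r
print(r.close_job())"
```

```text
the job is handed in; nothing more can be done
None
```

The lid is seated flat in the cooling ring, about 1 mm off centre by my last measurement. The lifter is back in its holder within about 1 mm of where it was, and the job was handed in after about 34 s; no verdict was returned.

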